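# Lock the slotted disc with its bar

### The job

Lock the little turning disc on the bench fixture: with a fingertip against one of its upright pins, turn the disc until its slot lines up with the bar, then push the bar's upright thumb tab so that the bar slides through the slot and is fully home, the tab up against the strap. Only push: do not lift the bar, and leave the jar, the relay and the wrench beside the fixture where they are.

Things in the scene. Friction and masses are not known exactly. Their poses are not given: they have to be found in the camera images.
- fixture: fixed dark steel base plate, 285 x 74 x 6 mm. Origin on the bench (z = 0) on the centre line of the bar's guide; x = the way the bar is pushed, z up. Plate from x = -115 to +170 mm; disc axis at x = +90 mm, y = 0. Open guide channel for the bar at x = -98 to +44 mm, 18 mm wide inside, walls 8 mm thick with tops at z = 16 mm
- strap (a point): fixed strap that bridges the bar just before the disc: 42 mm wide, at x = +30 to +44 mm of the fixture, top 24.5 mm above the bench; this point is the middle of its rear edge, where the tab's front face stops when the bar is home
- keeper (a point): mouth of the keeper beyond the disc, a fixed arch at x = +136 to +158 mm of the fixture, opening 19 mm wide, top 28 mm above the bench; the bar's nose enters it. Point at the mid-height of the bar
- disc_axis (a point): fixed point on the disc's axis at the height of the disc's top (22 mm above the bench)
- slot (a point): on the disc's axis at its top, turns with the disc: x axis along the slot, y across it through the two pins. Plain metal disc, 80 mm across, top 22 mm above the bench; slot 22 mm wide, mouths chamfered 4 mm, open on top and right across the middle, so either end may face the bar
- disc (a joint): angle of the disc against the base in rad, growing anticlockwise from above; any multiple of pi (0, pi): slot in line with the bar. Turns both ways without stops; light friction (0.06 N m, about 2 N at a pin) keeps it where it is left
- pin_a (a point): one of the disc's two equal upright steel pins, 10 mm diameter, from z = 22 to 58 mm, 27 mm from the axis, on the +y side of slot; this point is on the pin's axis at z = 45 mm
- pin_b (a point): the other pin, opposite, on the -y side of slot; this point is on the pin's axis at z = 45 mm
- bar: loose steel bar, 14 mm wide, 12 mm high, 130 mm long, in the guide (underside 6 mm above the bench); 0.15 to 0.3 kg, slides with little friction. Origin on its underside below the middle of the thumb tab; x points to the nose. Fully home this origin is at x = +26 mm of the fixture; at the start 110 to 118 mm short of that. The disc blocks it unless the slot is in line
- tab (a point): centre of the bar's upright thumb tab, a plate 8 mm thick (along the bar), 30 mm wide, from 24 to 56 mm above the bench; this point is 40 mm above the bench. Push its rear face, which lies 4 mm behind this point
- nose (a point): the bar's tapered nose, mid-height, 126 mm ahead of the tab
- jar_mid (a point): bystander beside the fixture (a like one stands far off by the back wall): clear screw jar with a cap, 53 mm across and 64 mm high; point at its centre, 32 mm above the bench
- relay_mid (a point): bystander: small plug-in relay, 21 x 28 x 39 mm, upright; point at its centre, 20 mm up
- wrench_mid (a point): bystander: open-ended wrench lying flat, 146 mm long (its own y), 22 mm wide, 6 mm thick; point at its middle, 3 mm up
Mind the look-alikes: they are no part of the job. Of the things shaped like the bar, the steel one is meant.

How it is judged:
On the way:
1. the disc's slot is in line with the bar (within 0.2 rad) while the bar is still outside the disc (angle between the x axis of slot and the x axis of fixture, either way round below 0.2 rad and x of nose in the frame of fixture below 0.058 m), for 0.2 s.
At the end, for the whole second after the job is handed in: The bar lies still in its guide through the slot of the disc with its nose in the keeper, its tab within 6 mm of the strap; the slot is in line with the bar; jar, relay and wrench are within 20 mm of where they stood (x of bar in the frame of fixture between 0.02 and 0.03 m and z of bar in the frame of fixture below 0.01 m and angle between the x axis of slot and the x axis of fixture, either way round below 0.2 rad and angle between the x axis of bar and the x axis of fixture, either way round below 0.15 rad and linear speed of bar below 0.02 m/s and distance of each of jar_mid, relay_mid, wrench_mid from where it was at the start of the episode below 0.02 m); the robot touches nothing.
It fails at once if the bar is lifted (its tab more than 10 mm, or its nose more than 10 mm) (z of tab in the frame of fixture above 0.05 m or z of nose in the frame of fixture above 0.022 m).
It fails at once if the jar, the relay or the wrench is moved more than 20 mm or lifted (distance of any of jar_mid, relay_mid, wrench_mid from where it was at the start of the episode above 0.02 m).
It also fails if it takes over 46 s, if anything falls off the work surface, if the arm or the gripper's body presses on something with over 40 N, if the wrist force passes 120 N, or if a joint passes its speed limit or range.

### The arm

A 7-joint arm with a two-finger parallel gripper is mounted at the origin on a cart in front of the work surface, level with it; the furniture and walls round the work are solid. World frame = base frame: x ahead of the robot, y to its left, z up, the work surface at z = 0. Lengths are in m, angles in rad, forces in N, time in s.
With the tool pointing down it reaches from about 0.35 to 0.775 m from the base axis. Payload 3.1 kg.
Tool frame: the origin (TCP) lies at the very end of the fingers, on their centre line; the grasp point (between the pads) lies ctrl.hold_point_z behind it (ctrl.hold_point_z is the distance from the TCP to the grasp point, in m); z points along the fingers, y is the line along which they close (so a half turn about z gives the same grasp; the last joint's range is limited). The gripper opens to 85 mm and grips with 20 to 120 N. Pads are 22 mm wide; open, the fingers measure 114 mm over their backs; the gripper's body (76 mm by 85 mm) begins 54 mm behind the grasp point. The pads swing forward as they close: fully open they stand 13 mm farther back than shut.
Start: joints at [-1.285, 0.311, 0.014, 1.512, -0.004, 1.319, -0.027], TCP at [0.177, 0.521, 0.231] pointing down, gripper open.
Joint ranges: [-2.7, 2.7], [-0.3, 1.91], [-1.27, 1.3], [0.12, 2.57], [-1.44, 4.58], [0.2, 2.03], [-3.05, 3.05]. Speed limits (rad/s): [2.79, 2.79, 3.14, 3.14, 3.14, 3.14, 3.14].

### API

Orientations are given as a rotation vector (axis times angle).
In Python, from station import ctrl, optics gives the robot as it stands. The module is installed in compiled form; this text tells all that it offers.
- The arm moves only by the tool arm_command, never from a script. Its argument "targets" is a list of rows, each a list of 3 entries, a list of its own where there are three numbers: the closure, from 0 (fully open) to 1 (shut), then the shift along the tool's x, y, z each as a share of 0.4 m, from -1 to 1, then the turn, a rotation vector about the tool's x, y, z each as a share of 1.5 rad, from -1 to 1. A call has 1 to 12 rows; each row shifts and turns the commanded pose from where the row before left it, along the tool's axes as they then stand; what a row does not reach is not made up. A row lasts 1/8 s, in which the tool goes at most 62.5 mm and 10.7 degrees, less where a joint would pass 70% of its speed; a pose out of reach is approached as far as the arm can. A call with a number of a shift or a turn outside -1 to 1 is refused whole. A call with a gripper value outside its range is refused whole. The fingers move at their own pace and stop on an object; "grip_force" is the grip in N (left out, the last holds). Time passes only in rows, so rows that do not move let the fingers close. It gives the time, the measured TCP pose, the force, the opening and the grip force at its end, in the units of the state.
- ctrl.state(): the state, without advancing time (a new reading comes with each control period).
- optics.camera(name): name is "scene" or "top"; returns the picture (480x640x3 uint8, red, green, blue); there is no depth.
- optics.calibration(name): a dict with "fx", "fy", "cx", "cy" (pixels), "k1" (the pictures are not rectified: a ray, as slopes to the right and down, at radius r is drawn at 1 + k1 r^2 times it, then the intrinsics apply), "rvec" (rotation vector, rad) and "tvec" (3), from world to camera coordinates, as OpenCV has them. Camera axes: x right, y down, z forward; pixel columns grow to the right and rows downward; lengths in m; the calibration is good to about 2 mm. A picture is of the moment at which its call begins. calibration takes no time and is no camera call.
- ctrl.sign_off(): hands the job in; it is judged then, once.
The state is a dict: "time": time; "joints": joint angles; "qvel": joint speeds; "effort": joint torques, N m; "tcp_pos": TCP position; "ee_rot": TCP orientation; "wrist_force": force on the tool from outside, world axes, zero at the start; "wrist_torque": the same for the moment, N m; "finger_gap": finger opening in m; "gripper_force": force on a finger pad.
Only numpy, scipy, OpenCV 4.12 (cv2) and the standard library are available. Lean on these libraries where they do the work, as an engineer would, in place of code of your own. Each camera call takes 0.05 s, during which the arm holds its last target. There are 200 camera calls.

## Working session

There is one attempt and no reset: what is moved stays moved. The work goes in short steps, Python scripts to look and compute and a tool call to move; the robot and the scene stay as the last step left them, time stands still between calls to the robot, and variables do not carry over. Pictures are saved under pics/ and viewed, at most 10 in all, crops included, and the job is handed in when it is done.

Besides the shell and the picture viewer there is one more tool, called after ">>>" as name(argument=value, ...) on one line, values as JSON. arm_command: Moves the arm, as the interface text tells. Its arguments: {"type":"object","properties":{"targets":{"type":"array","items":{"type":"array"}},"grip_force":{"type":"number"}},"required":["targets"]}

```bash
mkdir -p pics
python3 - <<'E'
from station import ctrl, optics
import cv2
for n in("scene","top"):
    cv2.imwrite(f"pics/{n}0.png",optics.camera(n)[:,:,::-1]); print(n,optics.calibration(n))
print(ctrl.state(),ctrl.hold_point_z)
E
```

```text
scene {'fx': 534.9412063000118, 'fy': 534.9412063000118, 'cx': 318.4444855295641, 'cy': 243.0909263747989, 'k1': -0.05313890576278411, 'rvec': array([ 2.25359836, -0.73767663,  0.30188   ]), 'tvec': array([-0.42504803,  0.28007311,  0.8788551 ])}
top {'fx': 489.8334150454278, 'fy': 489.8334150454278, 'cx': 324.2399593611336, 'cy': 238.6906334160159, 'k1': -0.08400051059474863, 'rvec': array([ 2.17867333, -2.17619926,  0.12036242]), 'tvec': array([0.02228913, 0.5230701 , 0.94303082])}
{'time': 0.1, 'joints': array([-1.2847249 ,  0.31169474,  0.01398593,  1.51288751, -0.00444427,
        1.3191975 , -0.02722787]), 'qvel': array([-0.0011149 , -0.00161417, -0.00023745, -0.00253042,  0.0024656 ,
       -0.00117412,  0.00050064]), 'effort': array([ 4.62294374e-04, -3.80851829e+01,  1.46608916e-01, -2.31239998e+01,
        1.24204290e-02,  8.08425219e-03, -1.69282521e-05]), 'tcp_pos': array([0.17682311, 0.52011493, 0.23030646]), 'ee_rot': array([-0.51244148, -3.09920488,  0.00335223]), 'wrist_force': array([ 1.00906015, -1.03240012,  0.12234513]), 'wrist_torque': array([ 0.03093676,  0.0013653 , -0.00273903]), 'gripper_force': 0.0, 'finger_gap': 0.08558295641595291} 0.0187
```

View pics/top0.png

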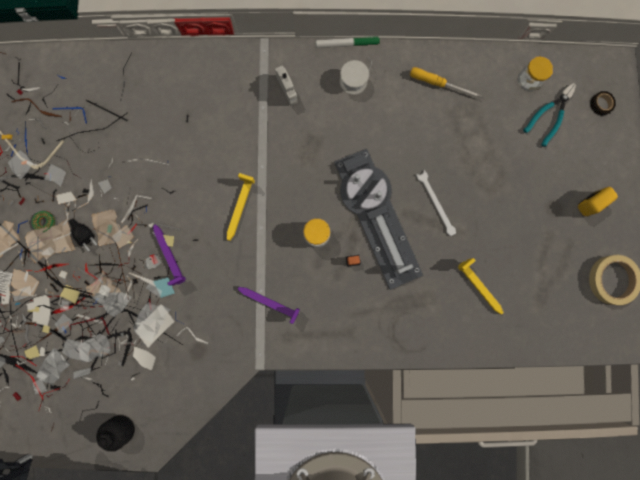

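View pics/scene0.png

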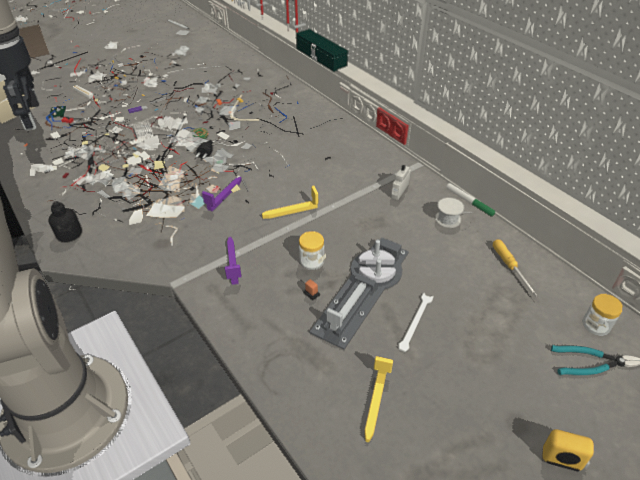

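The fixture lies in the top view with the disc near (366,188) and the tab near (402,268). The jar is at (317,232), the relay at (353,260) and the wrench at (436,203). Next I'll zoom in on both views.

```bash
cat > h.py <<'E'
import numpy as np,cv2
from station import ctrl,optics
def cal(n):
    c=optics.calibration(n);K=np.array([[c['fx'],0,c['cx']],[0,c['fy'],c['cy']],[0,0,1.]])
    return K,np.array([c['k1'],0,0,0,0.]),c['rvec'],c['tvec']
def cast(n,uv,z):
    K,d,r,t=cal(n);R=cv2.Rodrigues(r)[0]
    p=cv2.undistortPoints(np.float64(uv).reshape(-1,1,2),K,d).reshape(-1,2)
    D=np.c_[p,np.ones(len(p))]@R;C=-R.T@t
    return C+D*((z-C[2])/D[:,2])[:,None]
def proj(n,X):
    K,d,r,t=cal(n);return cv2.projectPoints(np.float64(X).reshape(-1,1,3),r,t,K,d)[0].reshape(-1,2)
E
python3 - <<'E'
import cv2
a=cv2.imread("pics/top0.png")[140:300,320:430];b=cv2.imread("pics/scene0.png")[230:350,305:415]
a=cv2.resize(a,None,fx=3.6,fy=3.6,interpolation=cv2.INTER_CUBIC);b=cv2.resize(b,None,fx=3.6,fy=3.6,interpolation=cv2.INTER_CUBIC)
b=cv2.copyMakeBorder(b,0,a.shape[0]-b.shape[0],0,0,cv2.BORDER_CONSTANT)
cv2.imwrite("pics/crop0.png",cv2.hconcat([a,b]))
E
```

```text
(no output)
```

View pics/crop0.png

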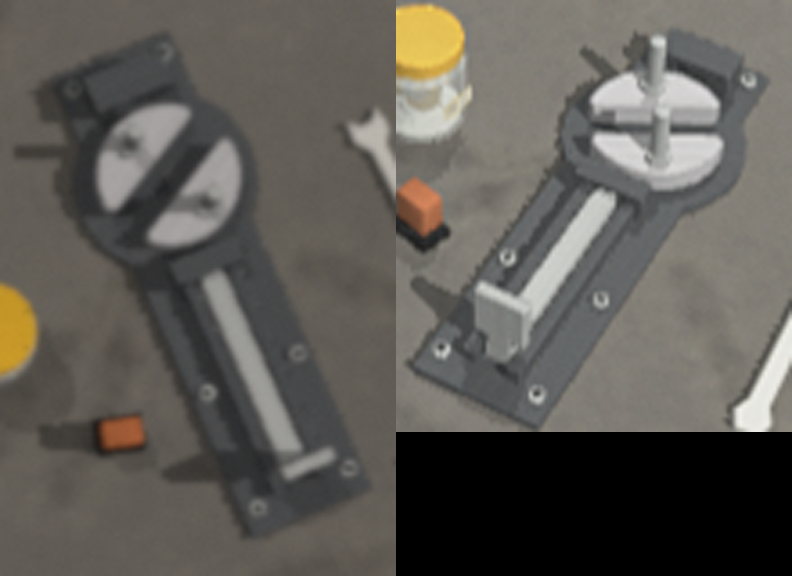

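The crop shows screws at (258,508), (349,468), (163,52) and (73,91). The slot runs from about (120,220) to (225,130), with pins on both lobes near (125,147) and (207,203). The tab's top edge is near (308,463).

Run:
```python
from h import *
im=cv2.imread("pics/top0.png")
g=cv2.cvtColor(im,cv2.COLOR_BGR2HSV)
m=((g[...,2]>115)&(g[...,1]<45)).astype(np.uint8)
M=np.zeros_like(m);M[165:212,344:390]=m[165:212,344:390]
n,l,st,ce=cv2.connectedComponentsWithStats(M)
big=[i for i in range(1,n) if st[i,4]>50];print(st[big],ce[big])
pts=np.argwhere(np.isin(l,big))[:,::-1]
W=cast("top",pts,.022)[:,:2].astype(np.float32)
c,r=cv2.minEnclosingCircle(W);print("disc",c,r)
cc=[cast("top",np.argwhere(l==i)[:,::-1],.022)[:,:2].mean(0) for i in big[:2]];print("lobes",cc)
d=cc[0]-cc[1];pa=np.degrees(np.arctan2(d[1],d[0]));print("pin line deg",pa, "slot",pa-90)
S=lambda L:[(320+(u+.5)/3.6-.5,140+(v+.5)/3.6-.5) for u,v in L]
sc=cast("top",S([(258,508),(349,468),(163,52),(73,91),(207,393),(298,352)]),.006)[:,:2];print("screws",sc)
mid=[(sc[0]+sc[1])/2,(sc[4]+sc[5])/2,(sc[2]+sc[3])/2];print(mid)
f=mid[2]-mid[0];print("fixture yaw",np.degrees(np.arctan2(f[1],f[0])),np.linalg.norm(f))
co=cast("top",S([(250,537),(370,487),(170,33),(46,78)]),.006)[:,:2];print("corners",co)
k=(co[2]+co[3]-co[0]-co[1])/2;print("yaw2",np.degrees(np.arctan2(k[1],k[0])),np.linalg.norm(k),(co[0]+co[1])/2)
a=np.radians(np.degrees(np.arctan2(f[1],f[0])));ex=np.array([np.cos(a),np.sin(a)]);ey=np.array([-ex[1],ex[0]])
print("dir check disc from mid0",(np.array(c)-mid[0])@ex,(np.array(c)-mid[0])@ey)
# bar/tab top
tab=cast("top",S([(308,463)]),.056)[:,:2];o=np.array(c)-.09*ex
print("origin",o,"tab in fix",(tab-o)@ex,(tab-o)@ey)
for n_,uv,z in(("jar",(317,232),.064),("relay",(353.5,260),.039),("wr1",(421,176),.003),("wr2",(451,232),.003)):
    p=cast("top",[uv],z)[0,:2];print(n_,p,(p-o)@ex,(p-o)@ey)
```

```text
[[347 169  26  29 350]
 [361 179  26  29 346]] [[357.89428571 181.19714286]
 [375.98265896 194.87861272]]
disc (0.6257447004318237, -0.062118396162986755) 0.04000208526849747
lobes [array([ 0.63976795, -0.0448463 ]), array([ 0.61197444, -0.08102782])]
pin line deg 52.469654921614065 slot -37.530345078385935
screws [[ 0.44032469 -0.11208512]
 [ 0.46258165 -0.16358179]
 [ 0.70024146 -0.06109066]
 [ 0.67711239 -0.00946133]
 [ 0.50462654 -0.08411665]
 [ 0.52781714 -0.13575694]]
[array([ 0.45145317, -0.13783345]), array([ 0.51622184, -0.1099368 ]), array([ 0.68867693, -0.03527599])]
fixture yaw 23.379973525950845 0.2584436917299462
corners [[ 0.42421568 -0.10743529]
 [ 0.45193905 -0.17527335]
 [ 0.71145832 -0.06522538]
 [ 0.6846368   0.00592303]]
yaw2 23.252072744082806 0.28295245605670766 [ 0.43807737 -0.14135432]
dir check disc from mid0 0.1900268245477565 0.00033474882607228973
origin [ 0.5431343  -0.09783283] tab in fix [-0.08644836] [0.00063452]
jar [0.53201411 0.03714436] 0.04335546181071568 0.12830746915995633
relay [ 0.48020537 -0.03382743] -0.032362968169591555 0.08372203504597979
wr1 [ 0.65559279 -0.17705298] 0.07178820717616836 -0.11734222080865186
wr2 [ 0.5394387  -0.23654993] -0.058438864376184264 -0.1258609887927564
```

The measurements agree: disc radius 40.0 mm, plate length 283 mm, and the axis on the centreline. Fixture yaw is about 23.3° with its origin at (0.543,-0.098). The tab is at x=-86 mm, which is in range. The slot sits at -61°, so I'll turn the disc +61° by pushing pin_b along +x with a flat finger face. First I'll close the fingers and rotate the tool.

>>> arm_command(targets=[[1, [0, 0, 0], [0, 0, -0.099]], [1, [0, 0, 0], [0, 0, -0.099]], [1, [0, 0, 0], [0, 0, -0.099]], [1, [0, 0, 0], [0, 0, -0.099]], [1, [0, 0, 0], [0, 0, -0.099]], [1, [0, 0, 0], [0, 0, 0]], [1, [0, 0, 0], [0, 0, 0]]], grip_force=30)

```text
time: 0.98
tcp_pos: [0.1771, 0.5205, 0.231]
ee_rot: [0.643, -3.075, 0.001]
wrist_force: [0.1, -0.4, -0.1]
finger_gap: -0.0004
gripper_force: 0.0
```

```bash
cat >> h.py <<'E'
from scipy.spatial.transform import Rotation as Ro
a=np.radians(23.35);O=np.array([.6257,-.0621,0])-.09*np.array([np.cos(a),np.sin(a),0])
F=np.array([[np.cos(a),-np.sin(a),0],[np.sin(a),np.cos(a),0],[0,0,1]])
def tell(*goals):
    s=ctrl.state();R=Ro.from_rotvec(s['ee_rot']).as_matrix();p=s['tcp_pos']
    e=Ro.from_matrix(R.T@F@np.diag([-1,1,-1.])).as_rotvec()
    print('t',s['time'],'fix pos mm',((p-O)@F*1000).round(1),'rot err share',(e/1.5).round(4),'F',(s['wrist_force']@F).round(1),'gap',s['finger_gap'])
    for g in goals:
        w=O+F@np.array(g);print(g,'shift share',(R.T@(w-p)/.4).round(4));p=w
E
python3 -c "
from h import *
tell((.034,-.02,.12),(.034,-.02,.036))"
```

```text
t 0.975 fix pos mm [-91.  712.7 231. ] rot err share [-0.0004 -0.0003  0.0034] F [-0.1 -0.4 -0.1] gap -0.0004106356646524819
(0.034, -0.02, 0.12) shift share [-0.3033 -1.8332  0.2783]
(0.034, -0.02, 0.036) shift share [-1.0e-04  1.0e-04  2.1e-01]
```

>>> arm_command(targets=[[1, [-0.019, -0.1146, 0], [0, 0, 0]], [1, [-0.019, -0.1146, 0], [0, 0, 0]], [1, [-0.019, -0.1146, 0], [0, 0, 0]], [1, [-0.019, -0.1146, 0], [0, 0, 0]], [1, [-0.019, -0.1146, 0], [0, 0, 0]], [1, [-0.019, -0.1146, 0], [0, 0, 0]], [1, [-0.019, -0.1146, 0], [0, 0, 0]], [1, [-0.019, -0.1146, 0], [0, 0, 0]], [1, [-0.019, -0.1146, 0], [0, 0, 0]], [1, [-0.019, -0.1146, 0], [0, 0, 0]], [1, [-0.019, -0.1146, 0], [0, 0, 0]], [1, [-0.019, -0.1146, 0], [0, 0, 0]]])

```text
time: 2.48
tcp_pos: [0.4829, 0.0529, 0.2315]
ee_rot: [-0.645, 3.074, 0.0]
wrist_force: [-0.0, 0.6, 0.1]
finger_gap: -0.0001
gripper_force: 0.0
```

>>> arm_command(targets=[[1, [-0.019, -0.1146, 0], [0, 0, 0]], [1, [-0.019, -0.1146, 0], [0, 0, 0]], [1, [-0.019, -0.1146, 0], [0, 0, 0]], [1, [-0.019, -0.1146, 0], [0, 0, 0]], [1, [0, 0, 0.1], [0, 0, 0]], [1, [0, 0, 0.1], [0, 0, 0]], [1, [0, 0, 0.0783], [0, 0, 0]], [1, [0, 0, 0], [0, 0, 0.0034]]])

```text
time: 3.48
tcp_pos: [0.5815, -0.1007, 0.1171]
ee_rot: [0.636, -3.07, -0.004]
wrist_force: [0.7, -0.1, 0.5]
finger_gap: -0.0005
gripper_force: 0.0
```

```bash
python3 -c "
from h import *
tell((.034,-.02,.08),(.034,-.02,.036))
for n in ('scene','top'): cv2.imwrite(f'pics/{n}1.png',optics.camera(n)[:,:,::-1])
b=cv2.imread('pics/scene1.png')[180:350,290:430]
cv2.imwrite('pics/c1.png',cv2.resize(b,None,fx=3.5,fy=3.5,interpolation=cv2.INTER_CUBIC))"
```

```text
t 3.475 fix pos mm [ 34.1 -17.9 117.1] rot err share [ 0.0024 -0.0039  0.0006] F [ 0.6 -0.4  0.5] gap -0.000463395253439734
(0.034, -0.02, 0.08) shift share [-0.0003 -0.0056  0.0928]
(0.034, -0.02, 0.036) shift share [-0.0006 -0.0004  0.11  ]
```

View pics/c1.png

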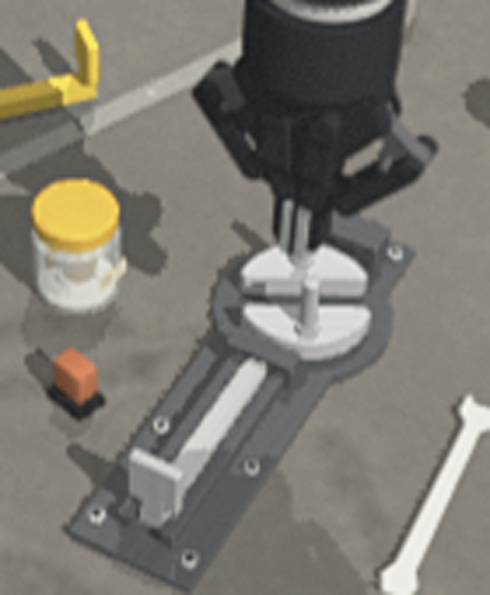

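The closed fingertips hang above the strap and the fixture is undisturbed. I'll descend to z=36 mm.

>>> arm_command(targets=[[1, [0, -0.005, 0.07], [0, 0, 0]], [1, [0, 0, 0.07], [0, 0, 0]], [1, [0, 0, 0.06], [0, 0, 0]], [1, [0, 0, 0], [0, 0, 0]], [1, [0, 0, 0], [0, 0, 0]]])

```text
time: 4.2
tcp_pos: [0.5866, -0.1038, 0.0422]
ee_rot: [-0.638, 3.072, -0.002]
wrist_force: [0.1, -0.5, 0.1]
finger_gap: 0.0002
gripper_force: 0.0
```

```bash
python3 -c "
from h import *
tell((.034,-.02,.036),(.058,-.02,.036),(.074,-.02,.036))"
```

```text
t 4.2 fix pos mm [ 37.6 -22.7  42.2] rot err share [-0.0015  0.0023  0.0014] F [-0.1 -0.5  0.1] gap 0.0001685178239354696
(0.034, -0.02, 0.036) shift share [0.0089 0.0069 0.0155]
(0.058, -0.02, 0.036) shift share [-0.06   -0.0001  0.0002]
(0.074, -0.02, 0.036) shift share [-0.04   -0.0001  0.0001]
```

>>> arm_command(targets=[[1, [0, 0.006, 0.01], [0, 0, 0]], [1, [-0.01, 0, 0], [0, 0, 0]], [1, [-0.01, 0, 0], [0, 0, 0]], [1, [-0.01, 0, 0], [0, 0, 0]], [1, [-0.01, 0, 0], [0, 0, 0]], [1, [-0.01, 0, 0], [0, 0, 0]], [1, [-0.01, 0, 0], [0, 0, 0]], [1, [-0.01, 0, 0], [0, 0, 0]], [1, [0, 0, 0], [0, 0, 0]]])

```text
time: 5.32
tcp_pos: [0.605, -0.1008, 0.036]
ee_rot: [0.626, -3.069, 0.017]
wrist_force: [-8.2, -11.5, 4.2]
finger_gap: 0.0001
gripper_force: 5.7
```

```bash
cat > disc.py <<'E'
from h import *
import sys
tell((.074,-.02,.038))
for n in ('scene','top'): cv2.imwrite(f'pics/{n}{sys.argv[1]}.png',optics.camera(n)[:,:,::-1])
a=cv2.imread(f'pics/top{sys.argv[1]}.png')[140:300,320:430];b=cv2.imread(f'pics/scene{sys.argv[1]}.png')[230:350,305:415]
a=cv2.resize(a,None,fx=3.6,fy=3.6,interpolation=cv2.INTER_CUBIC);b=cv2.resize(b,None,fx=3.6,fy=3.6,interpolation=cv2.INTER_CUBIC)
b=cv2.copyMakeBorder(b,0,a.shape[0]-b.shape[0],0,0,cv2.BORDER_CONSTANT)
cv2.imwrite(f'pics/c{sys.argv[1]}.png',cv2.hconcat([a,b]))
E
python3 disc.py 2
```

```text
t 5.325 fix pos mm [ 55.6 -27.4  36. ] rot err share [-0.0056 -0.0078 -0.0033] F [-12.1  -7.3   4.2] gap 8.223764930920511e-05
(0.074, -0.02, 0.038) shift share [-0.0457  0.0186 -0.0057]
```

View pics/c2.png

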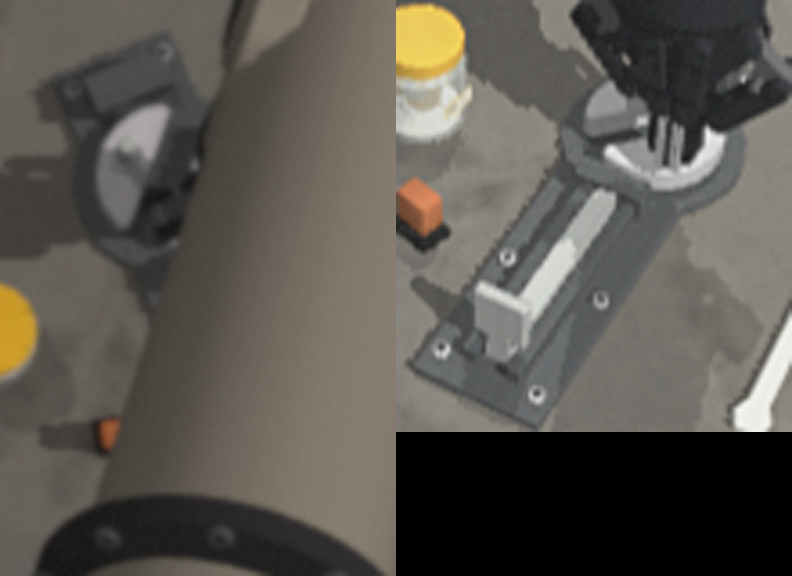

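The disc has turned a little, but the finger slipped to y=-27 mm and is touching the pin with its corner. I'll back off, recentre on the pin and push again.

>>> arm_command(targets=[[1, [0.02, 0, 0], [0, 0, 0]], [1, [0.02, 0, 0], [0, 0, 0]], [1, [0, 0, 0], [0, 0, 0]], [1, [0, 0, 0], [0, 0, 0]]])

```text
time: 5.92
tcp_pos: [0.5953, -0.0953, 0.0361]
ee_rot: [-0.641, 3.075, 0.001]
wrist_force: [0.6, 0.3, 0.3]
finger_gap: -0.0002
gripper_force: 0.0
```

```bash
python3 -c "
from h import *
tell((.044,-.014,.038),(.062,-.016,.038),(.074,-.02,.038))"
```

```text
t 5.925 fix pos mm [ 48.9 -18.4  36.1] rot err share [0.0002 0.0007 0.0023] F [0.6 0.  0.3] gap -0.00016670509058386014
(0.044, -0.014, 0.038) shift share [ 0.0123  0.0111 -0.0048]
(0.062, -0.016, 0.038) shift share [-0.045  -0.0052  0.    ]
(0.074, -0.02, 0.038) shift share [-0.03   -0.0101  0.    ]
```

>>> arm_command(targets=[[1, [0.01, 0.035, -0.004], [0, 0, 0]], [1, [0, 0.035, 0], [0, 0, 0]], [1, [-0.025, 0, 0], [0, 0, 0]], [1, [-0.025, 0, 0], [0, 0, 0]], [1, [0, 0, 0], [0, 0, 0]], [1, [0, -0.015, 0], [0, 0, 0]], [1, [0, -0.015, 0], [0, 0, 0]], [1, [0, -0.01, 0], [0, 0, 0]], [1, [0, 0, 0], [0, 0, 0]]])

```text
time: 7.05
tcp_pos: [0.604, -0.0789, 0.0372]
ee_rot: [0.639, -3.074, -0.001]
wrist_force: [-2.1, 1.7, 0.2]
finger_gap: 0.0002
gripper_force: 1.0
```

```bash
python3 disc.py 3
```

```text
t 7.05 fix pos mm [63.4 -6.8 37.2] rot err share [ 0.0007 -0.0009  0.0014] F [-1.2  2.4  0.2] gap 0.0001616760549935546
(0.074, -0.02, 0.038) shift share [-0.0265 -0.033  -0.0021]
```

View pics/c3.png

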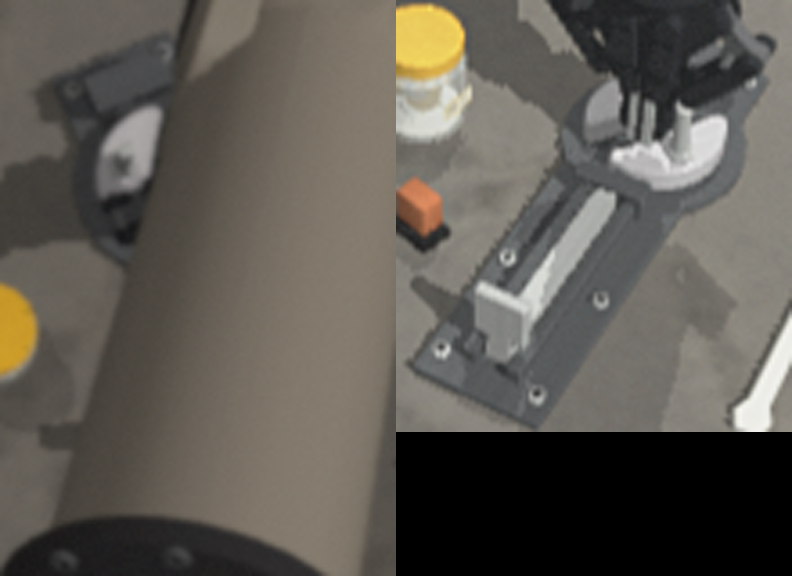

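Pin_b now stands at about crop (684,108) at its top and (683,155) at its base, so the disc has turned. I'll measure its angle.

```bash
python3 -c "
from h import *
for (u,v),z in (((684,108),.058),((683,156),.022)):
    p=cast('scene',[(305+(u-396)/3.6,230+v/3.6)],z)[0]; q=(p-O)@F-[.09,0,0]; print(q,np.hypot(*q[:2]),np.degrees(np.arctan2(q[1],q[0])))"
```

```text
[-0.01802374 -0.02597143  0.058     ] 0.031612819178105024 -124.76001359568677
[-0.01905083 -0.02916161  0.022     ] 0.03483293549270199 -123.15595970237669
```

>>> arm_command(targets=[[1, [0, 0.01, 0], [0, 0, 0]], [1, [0.04, 0, 0], [0, 0, 0]], [1, [0, -0.025, 0], [0, 0, 0]], [1, [0, -0.025, 0], [0, 0, 0]], [1, [0, 0, 0], [0, 0, 0]], [1, [-0.02, 0, 0], [0, 0, 0]], [1, [-0.02, 0, 0], [0, 0, 0]], [1, [-0.01, 0, 0], [0, 0, 0]], [1, [-0.005, 0, 0], [0, 0, 0]], [1, [0, 0, 0], [0, 0, 0]]])

```text
time: 8.4
tcp_pos: [0.616, -0.093, 0.0373]
ee_rot: [0.637, -3.074, 0.003]
wrist_force: [-2.7, -3.6, 0.5]
finger_gap: -0.0001
gripper_force: 1.6
```

```bash
python3 -c "
from h import *
tell((.070,-.024,.038))"
```

```text
t 8.4 fix pos mm [ 68.8 -24.5  37.3] rot err share [-0.0011 -0.0017  0.0008] F [-3.9 -2.3  0.5] gap -0.00012353808390354822
(0.07, -0.024, 0.038) shift share [-0.0029  0.0013 -0.0018]
```

>>> arm_command(targets=[[1, [-0.008, 0.002, 0], [0, 0, 0]], [1, [-0.004, 0, 0], [0, 0, 0]], [1, [0, 0, 0], [0, 0, 0]]])

```text
time: 8.78
tcp_pos: [0.6209, -0.0879, 0.0375]
ee_rot: [-0.64, 3.075, 0.001]
wrist_force: [-1.5, -1.8, -0.1]
finger_gap: 0.0003
gripper_force: 1.2
```

```bash
python3 -c "
from h import *
tell()"
```

```text
t 8.775 fix pos mm [ 75.4 -21.8  37.5] rot err share [0.0003 0.0003 0.0019] F [-2.1 -1.1 -0.1] gap 0.0003108584907427436
```

>>> arm_command(targets=[[1, [0.05, 0, 0], [0, 0, 0]], [1, [0, 0, -0.1], [0, 0, 0]], [1, [0, 0, -0.1], [0, 0, 0]], [1, [0.1, 0, 0], [0, 0, 0]], [1, [0.1, 0, 0], [0, 0, 0]], [1, [0.1, 0.06, 0], [0, 0, 0]], [1, [0.08, 0, 0], [0, 0, 0]], [1, [0, 0, 0], [0, 0, 0]]])

```text
time: 9.78
tcp_pos: [0.4524, -0.1341, 0.1181]
ee_rot: [-0.637, 3.074, 0.003]
wrist_force: [1.2, 0.1, -0.4]
finger_gap: 0.0003
gripper_force: 0.0
```

```bash
python3 disc.py 4
```

```text
t 9.775 fix pos mm [-97.6   2.5 118.1] rot err share [0.0011 0.0016 0.0009] F [ 1.1 -0.4 -0.4] gap 0.00027224776696426156
(0.074, -0.02, 0.038) shift share [-0.4285 -0.0572  0.2011]
```

View pics/c4.png

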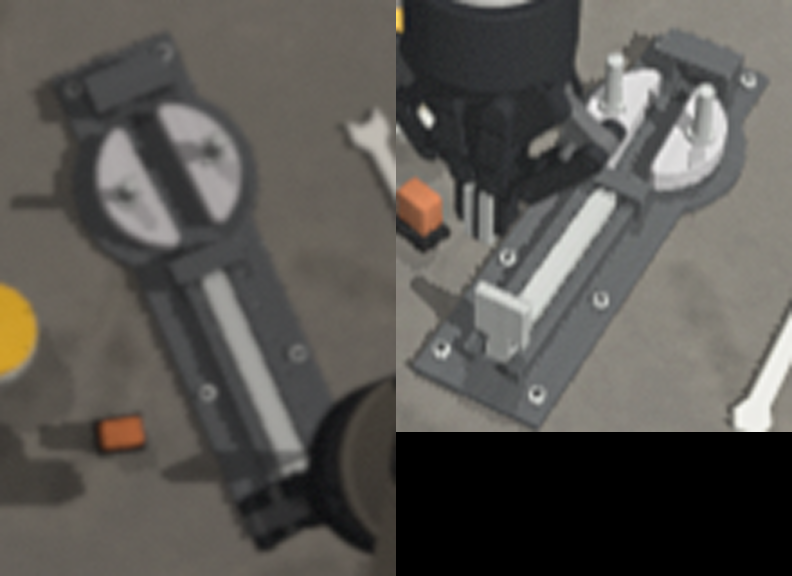

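The slot now looks almost in line with the bar, running from crop (140,125) to (195,235). I'll measure the angle the same way as before.

Run:
```python
from h import *
g=cv2.cvtColor(cv2.imread("pics/top4.png"),cv2.COLOR_BGR2HSV)
m=((g[...,2]>115)&(g[...,1]<45)).astype(np.uint8)
M=np.zeros_like(m);M[165:212,344:390]=m[165:212,344:390]
n,l,st,ce=cv2.connectedComponentsWithStats(M)
big=[i for i in range(1,n) if st[i,4]>50];print(st[big])
cc=[cast("top",np.argwhere(l==i)[:,::-1],.022)[:,:2].mean(0) for i in big[:2]]
d=cc[0]-cc[1];print("slot rel deg",(np.degrees(np.arctan2(d[1],d[0]))-90-23.35+90)%180-90)
tell((-.118,0,.118),(-.118,0,.034),(.008,0,.034))
```

```text
[[364 169  23  32 359]
 [347 176  23  32 373]]
slot rel deg 3.811323368079144
t 9.875 fix pos mm [-94.9   2.1 118.3] rot err share [0.     0.0025 0.0026] F [ 0.5  0.1 -0.6] gap 5.115520120979573e-05
(-0.118, 0, 0.118) shift share [ 0.0578 -0.0049  0.0004]
(-0.118, 0, 0.034) shift share [0.0008 0.     0.21  ]
(0.008, 0, 0.034) shift share [-0.315  -0.0012  0.0012]
```

The slot is 3.8° (0.07 rad) off. That is within the 0.2 rad limit and the bar's 4 mm clearance. Now I'll go behind the tab and descend.

>>> arm_command(targets=[[1, [0.06, -0.005, 0], [0, 0, 0.002]], [1, [0, 0, 0], [0, 0, 0]], [1, [0, 0, 0.07], [0, 0, 0]], [1, [0, 0, 0.07], [0, 0, 0]], [1, [0, 0, 0.066], [0, 0, 0]], [1, [0, 0, 0], [0, 0, 0]], [1, [0, 0, 0], [0, 0, 0]]])

```text
time: 10.75
tcp_pos: [0.4338, -0.1463, 0.0359]
ee_rot: [-0.635, 3.075, -0.001]
wrist_force: [-0.3, -1.0, -0.5]
finger_gap: -0.0002
gripper_force: 0.0
```

```bash
python3 -c "
from h import *
tell((-.118,0,.034),(.010,0,.034))"
```

```text
t 10.75 fix pos mm [-119.5   -1.3   35.9] rot err share [-0.0008  0.0012  0.0001] F [-0.6 -0.8 -0.5] gap -0.00015756499663888485
(-0.118, 0, 0.034) shift share [-0.0038  0.0032  0.0048]
(0.01, 0, 0.034) shift share [-0.32   -0.      0.0006]
```

>>> arm_command(targets=[[1, [-0.02, 0.003, 0.003], [0, 0, 0]], [1, [-0.02, 0, 0], [0, 0, 0]], [1, [-0.02, 0, 0], [0, 0, 0]], [1, [-0.02, 0, 0], [0, 0, 0]], [1, [-0.02, 0, 0], [0, 0, 0]], [1, [-0.02, 0, 0], [0, 0, 0]], [1, [-0.02, 0, 0], [0, 0, 0]], [1, [-0.02, 0, 0], [0, 0, 0]], [1, [-0.02, 0, 0], [0, 0, 0]], [1, [-0.02, 0, 0], [0, 0, 0]], [1, [-0.02, 0, 0], [0, 0, 0]], [1, [0, 0, 0], [0, 0, 0]]])

```text
time: 12.25
tcp_pos: [0.5139, -0.1097, 0.034]
ee_rot: [-0.636, 3.074, -0.0]
wrist_force: [0.8, -0.1, -0.7]
finger_gap: -0.0001
gripper_force: 0.0
```

```bash
python3 -c "
from h import *
tell((.012,0,.034))"
```

```text
t 12.25 fix pos mm [-31.5   0.6  34. ] rot err share [-0.0003  0.0013  0.0003] F [ 0.6 -0.4 -0.7] gap -9.86040646592933e-05
(0.012, 0, 0.034) shift share [-0.1087 -0.0015  0.0003]
```

>>> arm_command(targets=[[1, [-0.0125, 0, 0], [0, 0, 0]], [1, [-0.0125, 0, 0], [0, 0, 0]], [1, [-0.0125, 0, 0], [0, 0, 0]], [1, [-0.0125, 0, 0], [0, 0, 0]], [1, [-0.0125, 0, 0], [0, 0, 0]], [1, [-0.0125, 0, 0], [0, 0, 0]], [1, [-0.0125, 0, 0], [0, 0, 0]], [1, [-0.0125, 0, 0], [0, 0, 0]], [1, [-0.01, 0, 0], [0, 0, 0]], [1, [0, 0, 0], [0, 0, 0]]])

```text
time: 13.5
tcp_pos: [0.5527, -0.0931, 0.0339]
ee_rot: [0.634, -3.076, -0.0]
wrist_force: [-0.7, -0.2, 0.6]
finger_gap: 0.0002
gripper_force: 0.9
```

```bash
python3 disc.py 5
```

```text
t 13.5 fix pos mm [10.7  0.5 33.9] rot err share [ 0.0002 -0.0003 -0.0005] F [-0.7  0.1  0.6] gap 0.00020179490131953465
(0.074, -0.02, 0.038) shift share [-0.1582 -0.051  -0.0104]
```

View pics/c5.png

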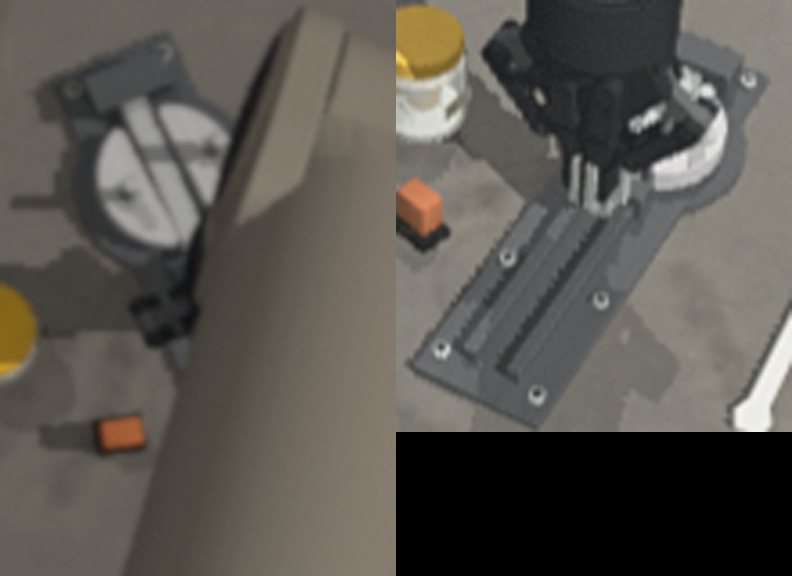

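The bar is through the slot with its nose at the keeper, near crop (135,105). I'll keep pushing in small steps until it meets the strap.

>>> arm_command(targets=[[1, [-0.005, 0, 0], [0, 0, 0]], [1, [-0.005, 0, 0], [0, 0, 0]], [1, [-0.005, 0, 0], [0, 0, 0]], [1, [0, 0, 0], [0, 0, 0]], [1, [0, 0, 0], [0, 0, 0]]])

```text
time: 14.22
tcp_pos: [0.5527, -0.0932, 0.0337]
ee_rot: [0.628, -3.067, -0.002]
wrist_force: [-11.4, -2.2, 8.2]
finger_gap: 0.0001
gripper_force: 6.1
```

The arm stalled at x≈10.7 mm with about 11 N. The finger front is then at 22 mm, which is the home position of the tab's rear face. I'll back off, lift and check.

>>> arm_command(targets=[[1, [0.03, 0, 0], [0, 0, 0]], [1, [0.05, 0, 0], [0, 0, 0]], [1, [0.08, 0, 0], [0, 0, 0]], [1, [0.1, 0, -0.1], [0, 0, 0]], [1, [0.1, 0, -0.1], [0, 0, 0]], [1, [0, 0, 0], [0, 0, 0]], [1, [0, 0, 0], [0, 0, 0]]])

```text
time: 15.1
tcp_pos: [0.4275, -0.1469, 0.1142]
ee_rot: [-0.635, 3.074, 0.0]
wrist_force: [0.6, 0.6, -0.2]
finger_gap: -0.0001
gripper_force: 0.0
```

```bash
python3 disc.py 6
```

```text
t 15.1 fix pos mm [-125.6    0.7  114.2] rot err share [-0.0004  0.002   0.    ] F [ 0.7  0.3 -0.2] gap -9.789077159371756e-05
(0.074, -0.02, 0.038) shift share [-0.4985 -0.0517  0.1919]
```

View pics/c6.png

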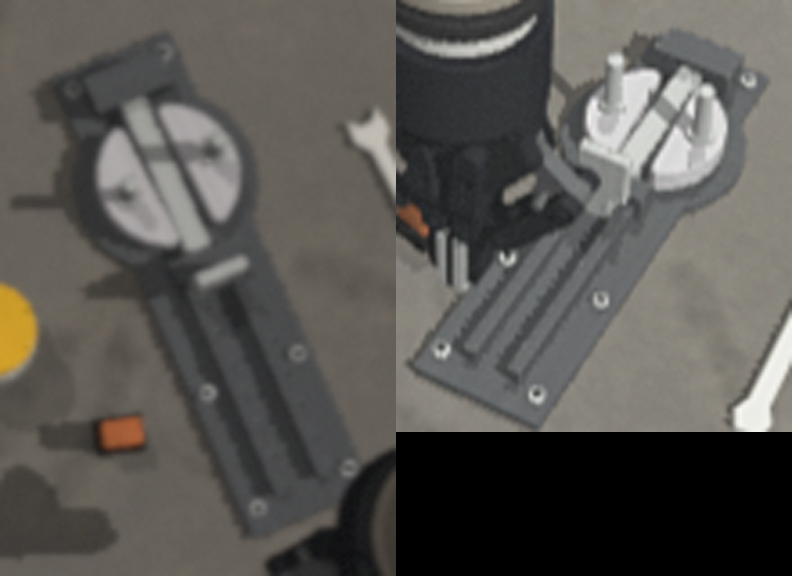

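The tab's top is at crop (222,271), against the strap. The nose is in the keeper, and the jar, relay and wrench have not moved. I'll check the tab position and hand in.

```bash
python3 -c "
from h import *
x=(cast('top',[(320+222.5/3.6-.5,140+271.5/3.6-.5)],.056)[0]-O)@F;print(x)
if .02<x[0]<.031: print(ctrl.sign_off())"
```

```text
[0.02570007 0.00087163 0.056     ]
the job is handed in; nothing more can be done
None
```

The disc is locked and the job is handed in: the bar is home through the slot, with the tab at x ≈ 25.7 mm (26 mm is fully home) and the jar, relay and wrench where they were; the verdict was not shown.

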